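# Set the carver's turntable and brake it

## Robot

A 7-joint arm with a two-finger parallel gripper is mounted at the origin on the work surface. World frame = base frame: x ahead of the robot, y to its left, z up, the work surface at z = 0. Lengths are in m, angles in rad, forces in N, time in s.
With the tool pointing down it reaches from about 0.35 to 0.9 m from the base axis. Payload 19.9 kg.
Tool frame: the origin (TCP) lies midway between the tips of the shut fingers; the grasp point (between the pads) lies bot.grasp_offset behind it (bot.grasp_offset is the distance from the TCP to the grasp point, in m); z points along the fingers, y is the line along which they close (so a half turn about z gives the same grasp; the last joint's range is limited). The gripper opens to 85 mm and grips with 20 to 120 N. Pads are 22 mm wide; open, the fingers measure 114 mm over their backs; the gripper's body (76 mm by 85 mm) begins 54 mm behind the grasp point. The pads swing forward as they close: fully open they stand 13 mm farther back than shut.
Start: joints at [1.208, 0.417, -0.01, 1.614, 0.005, 1.111, -0.053], TCP at [0.197, -0.593, 0.231] pointing down, gripper open.
Joint ranges: [-2.81, 2.81], [-0.39, 2.02], [-1.27, 1.25], [0.06, 2.57], [-1.19, 4.33], [0.19, 2], [-2.82, 2.82]. Speed limits (rad/s): [1.89, 1.89, 2.39, 2.39, 3.01, 3.01, 3.01].

## Interface

Orientations are given as a 3x3 rotation matrix whose columns are the frame's x, y, z axes.
In Python, from plant import bot, solver, sensors, viewer, job, models gives the robot as it stands. The module is installed in compiled form; this text tells all that it offers. Calls block until the motion is done:
- bot.movep(position, orientation): joint-space move of the TCP to a pose.
- bot.move_linear(position, rotation=None, speed=0.15): straight line of the TCP; rotation=None keeps the orientation; speed is the mean speed in m/s.
- bot.set_joints(angles): joint-space move.
- bot.move_gripper(opening): finger opening in m; the grip force is fixed at half the most; returns when the fingers have stopped.
- bot.dwell(seconds).
- solver.solve_ik(position, orientation): joint angles nearest the present ones, or None.
- sensors.observe(): the state.
- viewer.snapshot(name): name is "side" or "top" or "wrist"; returns the picture (384x512x3 uint8, blue, green, red); there is no depth.
- viewer.calibration(name): a dict with "vfov" (degrees; the focal length in pixels is half the picture's height over the tangent of half this angle, whatever the lens; pixels are square), "cx", "cy" (the principal point, pixels), "R" (3x3) and "t" (3): a world point X has camera coordinates R X + t; the wrist camera has in their place "hand_eye" (4x4, takes a point from camera to tool coordinates, whose origin is the TCP and whose axes are the flange's). Camera axes: x right, y down, z forward; pixel columns grow to the right and rows downward; lengths in m; the calibration is good to about 2 mm. A picture is of the moment at which its call begins: read the wrist's pose just before it. calibration takes no time and is no camera call.
A pose or a line that the arm cannot do raises bot.IKError and nothing moves.
- job.close_job(): hands the job in; it is judged then, once.
Trained networks look in the newest picture that a camera, given by its name, has taken for a name from the list of things; names that differ only in an ending like _2 or _b are one class to them, and where a whole thing is asked for, a point or a joint stands for the part that bears it (a point fixed in the world has none). Each returns a list of dicts, best first, with "p" (0 to 1); they miss things now and then, are a little off and sometimes report something else, mostly with a low value. They report only what shows in the picture. A call takes as long as a camera call.
- models.recognise(camera, label): "pixel" ([column, row] in pixels, amid what is visible of it).
- models.trace(camera, label): "mask" (384x512 bool, what is visible of it) and "pixel" ([column, row] in pixels, amid what is visible of it).
- models.tip_of(camera, label): "pixel" ([column, row] in pixels: a listed point, or the origin of a listed thing).
The state is a dict: "time": time; "qpos": joint angles; "qvel": joint speeds; "joint_efforts": joint torques, N m; "position": TCP position; "tcp_rot": TCP orientation; "contact_force": force on the tool from outside, world axes, zero at the start; "wrist_torque": the same for the moment, N m; "opening": finger opening in m; "grasp_force": force on a finger pad.
Only numpy, scipy, OpenCV 4.12 (cv2) and the standard library are available. Lean on these libraries where they do the work, as an engineer would, in place of code of your own. Each camera call takes 0.05 s, during which the arm holds its last target. There are 200 camera calls.

## Task

Push the arms of the carver's turntable round with a fingertip until the red arm's knob stands right in front of the yellow pointer. Then push the green brake lever, away from the robot, fully home against its stop. Work gently: the stone dolphin must ride on the turntable undisturbed, nothing is picked up, and the beaker, jar, rubbing stone and chisel stay where they are.

Things in the scene. Friction and masses are not known exactly. Their poses are not given: they have to be found in the camera images.
- stand: Fixed grey stand. Origin on the turntable's vertical axis at bench level. +x points from the axis to the yellow pointer, +y along a 55 mm wide bracket to the brake, whose pivot is 220 mm from the axis. Round foot (radius 85 mm) and bracket are 8 mm thick; inside 30 mm radius a pedestal carries the turntable.
- pointer_tip (a point): Tip of the yellow cone that points inward at the axis, 151 mm from it and 52 mm above the bench. Its yellow post (18 mm diameter, 62 mm high) stands 174 mm from the axis on a strip 30 mm wide and 8 mm thick.
- turntable (a joint): Angle of the red arm from the stand's +x, rad, counter-clockwise positive from above: 0, or equally 2 pi, when it points at the yellow pointer. Turns freely either way (no stop within three turns), starts between 0.7 and 5.6, stays where it is left; about 2 N at 112 mm radius turns it.
- turntable_axis (a point): Centre of the wooden disc's top (radius 75 mm, 10 mm thick, top 72 mm above the bench). Below the disc four level round arms, 90 degrees apart (the first red, the others steel with black knobs), 14 mm thick, centre line 52 mm above the bench; 22 mm ball knobs centred 134 mm from the axis. Arms can be pushed at 80 to 125 mm radius; below them is only 8 mm plate.
- red_knob (a point): Centre of the red ball knob (22 mm) at the end of the red arm, 134 mm from the axis, 52 mm above the bench.
- brake (a joint): Green brake lever, rad: 0 fully off, 1.1 fully home at its stop; starts between 0 and 0.3. Grows clockwise from above (its knob swings to the stand's +x, away from the robot) and stays where it is left. At value q it points from its pivot at angle pi/2 + 0.55 - q counter-clockwise from the stand's +x. About 3 N at 65 mm from the pivot moves it.
- brake_pivot (a point): Brake pivot, on the lever's centre line, 55 mm above the bench. The housing has 24 mm radius, its cap is 63 mm high. The lever is a level green rod 14 mm thick. A steel stop pin (10 mm diameter, 60 mm high) stands 32 mm from the pivot, just beyond the lever's home position.
- brake_knob (a point): Centre of the green 22 mm ball knob at the end of the brake lever, 95 mm from the pivot, 55 mm above the bench.
- dolphin: Small white stone dolphin, loose, on a concrete plinth 70 x 46 x 12 mm that rests near the middle of the turntable disc. 91 mm long, 50 mm high in all (top 122 mm above the bench); weighs about 0.25 kg. Origin at the centre of the plinth's underside, x towards the nose. Rides along with the disc; leave it alone.
- beaker: Blue ceramic beaker, 76 mm diameter, 95 mm high; origin under its centre. Leave alone.
- rubbing_stone: Terracotta-coloured rubbing block 90 x 50 x 35 mm (x, y, z); origin under its centre. Leave alone.
- jar: Amber glass jar with steel lid, 68 mm diameter, 85 mm high; origin under its centre. Leave alone.
- chisel: Dark steel flat chisel lying on the bench, 175 mm long along its x, 24 mm wide, 16 mm high; origin under the middle of its 130 mm shank. Leave alone.

How it is judged:
On the way, in this order (a step that is already met when the one before it is completed fails the run):
1. the red arm is at rest pointing at the yellow pointer (y of red_knob in the frame of stand between -0.01 and 0.01 m and x of red_knob in the frame of stand above 0.1 m and velocity of joint turntable between -0.05 and 0.05 rad/s), for 0.3 s.
2. the brake lever is fully home with the red arm still at the pointer (all of step 1 and value of joint brake above 1 rad), for 0.2 s.
At the end, for the whole second after the job is handed in: The red knob lies within 10 mm to either side of the line from the axis to the yellow pointer, the turntable at rest; the brake lever is within 0.1 rad of its stop (1.0 or more); the dolphin still stands near the middle of the disc (all of step 2 and horizontal distance between dolphin and turntable_axis below 0.03 m and angle between dolphin's own z axis and vertical below 0.15 rad and height (world z) of dolphin between 0.062 and 0.085 m); the robot touches nothing.
It fails at once if the dolphin is lifted, tipped or pushed more than 30 mm off the middle of the disc (not (horizontal distance between dolphin and turntable_axis below 0.03 m and angle between dolphin's own z axis and vertical below 0.15 rad and height (world z) of dolphin between 0.062 and 0.085 m)).
It fails at once if the robot presses on the dolphin (contact force between the arm and dolphin above 2 N).
It fails at once if the fingers press on the dolphin (contact force between the fingers and dolphin above 2 N).
It fails at once if a bystander is moved more than 25 mm (distance of any of beaker, rubbing_stone, jar, chisel from where it was at the start of the episode above 0.025 m).
It fails at once if the turntable is spun roughly (faster than 3 rad/s) (velocity of joint turntable above 3 rad/s or velocity of joint turntable below -3 rad/s).
It also fails if it takes over 54 s, if anything falls off the work surface, if the arm or the gripper's body presses on something with over 40 N, if the wrist force passes 120 N, or if a joint passes its speed limit or range.

## Working session

There is one attempt and no reset: what is moved stays moved. The work goes in short steps, each a Python script; the robot and the scene stay as the last script left them, time stands still between calls to the robot, and variables do not carry over. Pictures are saved under pics/ and viewed, at most 10 in all, crops included, and the job is handed in when it is done.

```bash
mkdir -p pics; cat > h.py <<'E'
import numpy as np, cv2
from plant import bot, solver, sensors, viewer, job, models
def ray(cam,px):
    c=viewer.calibration(cam); f=192/np.tan(np.radians(c["vfov"])/2)
    R=np.array(c["R"]);t=np.array(c["t"])
    d=R.T@np.array([(px[0]-c["cx"])/f,(px[1]-c["cy"])/f,1]); return -R.T@t,d
def atz(cam,px,z):
    o,d=ray(cam,px); return o+d*(z-o[2])/d[2]
def proj(cam,X):
    c=viewer.calibration(cam); f=192/np.tan(np.radians(c["vfov"])/2)
    p=np.array(c["R"])@X+np.array(c["t"]); return [c["cx"]+f*p[0]/p[2],c["cy"]+f*p[1]/p[2]]
E
python3 - <<'E'
from h import *
s=sensors.observe();print(s["time"],s["position"],s["tcp_rot"])
H={"pointer_tip":.052,"turntable_axis":.072,"red_knob":.052,"brake_pivot":.055,"brake_knob":.055,"dolphin":.072,"beaker":0,"jar":0,"rubbing_stone":0,"chisel":0,"stand":0}
ims=[]
for cam in("top","side"):
    im=viewer.snapshot(cam);cv2.imwrite(f"pics/{cam}0.png",im)
    print(cam,{k:v for k,v in viewer.calibration(cam).items() if k in("vfov","t")})
    for n,z in H.items():
        r=models.tip_of(cam,n)[:2]
        print(n,[(np.round(q["pixel"]),round(q["p"],2),np.round(atz(cam,q["pixel"],z),3)) for q in r])
print(sensors.observe()["time"])
E
```

```text
0.0 [ 0.19696932 -0.59277978  0.23065592] [[ 9.48988730e-01  3.15309674e-01 -4.47301550e-04]
 [ 3.15309985e-01 -9.48988034e-01  1.15125644e-03]
 [-6.14815248e-05 -1.23356803e-03 -9.99999237e-01]]
top {'vfov': 50.525699858525094, 't': array([-0.03022337,  0.52986751,  1.14939478])}
pointer_tip [(array([293., 144.]), 0.8, array([ 0.68 , -0.128,  0.052])), (array([285., 195.]), 0.36, array([ 0.533, -0.105,  0.052]))]
turntable_axis [(array([288., 192.]), 0.57, array([ 0.539, -0.112,  0.072]))]
red_knob [(array([256., 225.]), 0.91, array([ 0.445, -0.024,  0.052]))]
brake_pivot [(array([214., 176.]), 0.84, array([0.582, 0.099, 0.055]))]
brake_knob [(array([180., 181.]), 0.7, array([0.567, 0.195, 0.055]))]
dolphin [(array([290., 195.]), 0.66, array([ 0.531, -0.117,  0.072]))]
beaker [(array([124., 155.]), 0.79, array([0.652, 0.381, 0.   ]))]
jar [(array([403., 217.]), 0.8, array([ 0.479, -0.457,  0.   ]))]
rubbing_stone [(array([105., 209.]), 0.84, array([0.487, 0.429, 0.   ]))]
chisel [(array([162., 281.]), 0.67, array([0.28 , 0.246, 0.   ]))]
stand [(array([283., 196.]), 0.8, array([ 0.5
[... 262 characters left out ...]
d_knob [(array([261., 203.]), 0.79, array([ 0.425, -0.004,  0.052]))]
brake_pivot [(array([205., 197.]), 0.49, array([0.569, 0.117, 0.055]))]
brake_knob [(array([190., 211.]), 0.42, array([0.539, 0.203, 0.055]))]
dolphin [(array([260., 174.]), 0.51, array([ 0.537, -0.108,  0.072]))]
beaker []
jar [(array([333., 169.]), 0.57, array([ 0.456, -0.434, -0.   ])), (array([203., 197.]), 0.39, array([ 0.639,  0.069, -0.   ]))]
rubbing_stone [(array([142., 264.]), 0.51, array([0.486, 0.424, 0.   ])), (array([262., 175.]), 0.45, array([ 0.605, -0.189,  0.   ]))]
chisel [(array([232., 271.]), 0.79, array([ 0.286,  0.25 , -0.   ]))]
stand [(array([259., 194.]), 0.9, array([ 0.519, -0.09 ,  0.   ]))]
1.2
```

View pics/top0.png

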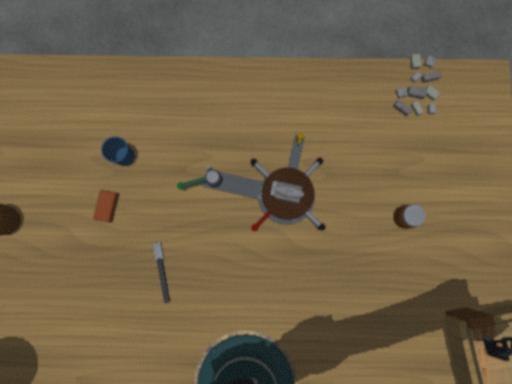

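View pics/side0.png

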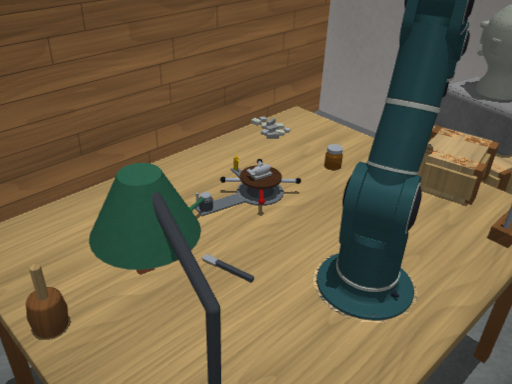

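The top view shows the axis near (288,193), the pointer near (300,140), the red knob at (255,228) pointing back-left, the brake pivot at (213,177) and the lever knob at (183,185). The networks agree within about 2 cm, apart from the pointer, whose top-view pixel is about 6 px off. Next I move closer for a wrist view.

```bash
cat >> h.py <<'E'
D=np.array([[1,0,0],[0,-1,0],[0,0,-1.]])
def wray(px,s):
    c=viewer.calibration("wrist"); f=192/np.tan(np.radians(c["vfov"])/2); T=np.array(c["hand_eye"])
    R=np.array(s["tcp_rot"]); d=R@T[:3,:3]@np.array([(px[0]-c["cx"])/f,(px[1]-c["cy"])/f,1]); return np.array(s["position"])+R@T[:3,3],d
def watz(px,s,z):
    o,d=wray(px,s); return o+d*(z-o[2])/d[2]
def look(name,H):
    s=sensors.observe(); im=viewer.snapshot("wrist"); cv2.imwrite(f"pics/{name}.png",im)
    out={}
    for n,z in H.items():
        r=models.tip_of("wrist",n)[:2]
        for q in r: print(n,np.round(q["pixel"]),round(q["p"],2),np.round(watz(q["pixel"],s,z),4))
        if r: out[n]=watz(r[0]["pixel"],s,z)
    return out,s,im
PT={"pointer_tip":.052,"turntable_axis":.072,"red_knob":.052,"brake_pivot":.055,"brake_knob":.055,"stand":0}
E
python3 - <<'E'
from h import *
print(viewer.calibration("wrist"),bot.grasp_offset)
bot.movep([0.50,-0.05,0.42],D)
bot.move_gripper(0)
look("w1",PT)
s=sensors.observe();print(s["time"],s["position"],s["qpos"])
E
```

```text
{'vfov': 60.240557057369145, 'cx': 260.16613729502126, 'cy': 196.38886689214286, 'hand_eye': array([[ 9.35001236e-04, -9.60362602e-01, -2.78752217e-01,
         7.15830022e-02],
       [ 9.99999534e-01,  9.64772483e-04,  3.03832134e-05,
        -7.04008220e-04],
       [ 2.39753567e-04, -2.78752116e-01,  9.60363057e-01,
        -1.41426486e-01],
       [ 0.00000000e+00,  0.00000000e+00,  0.00000000e+00,
         1.00000000e+00]])} 0.0187
pointer_tip [330.  14.] 0.9 [ 0.6854 -0.1457  0.052 ]
red_knob [243. 187.] 0.75 [ 0.4386 -0.0214  0.052 ]
brake_pivot [155.  92.] 0.88 [0.5825 0.1053 0.055 ]
brake_pivot [102. 258.] 0.58 [0.3163 0.2168 0.055 ]
brake_knob [ 96. 111.] 0.6 [0.5554 0.1953 0.055 ]
stand [241. 188.] 0.22 [ 0.4243 -0.0152  0.    ]
4.6333 [ 0.50000233 -0.05001391  0.4200204 ] [ 0.53820741  0.0964072  -0.54124764  1.61612277  0.05004308  1.44289607
 -1.57822043]
```

View pics/w1.png

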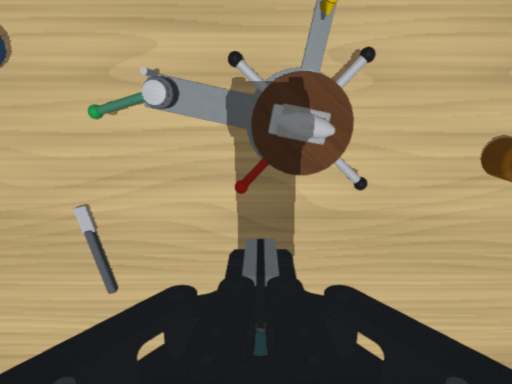

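The wrist view shows the red knob at (242,187), black knobs at (235,58), (369,54) and (361,183), the pivot at (156,92), the brake knob at (96,111) and the pointer tip at about (327,14). The four knobs give the axis, so I fit the stand pose from these.

```bash
python3 - <<'E'
from h import *
from scipy.optimize import least_squares
s={"position":[0.5,-0.05,0.42],"tcp_rot":D}
K=np.array([watz(p,s,.052)[:2] for p in[(242,187),(235,58),(369,54),(361,183)]])
piv=watz((156,92),s,.063)[:2]; bk=watz((96,111),s,.055)[:2]; pt=watz((329,13),s,.052)[:2]
def res(v):
    c=v[:2];u=lambda a:np.array([np.cos(a),np.sin(a)])
    return np.concatenate([(c+.134*u(v[2]+v[3]-i*np.pi/2)-K[i]) for i in range(4)]+[c+.22*u(v[2]+np.pi/2)-piv,c+.151*u(v[2])-pt])
r=least_squares(res,[.53,-.11,-.2,2.6]);v=r.x
print(v,np.round(r.fun*1000,1)); d=bk-(v[:2]+.22*np.array([-np.sin(v[2]),np.cos(v[2])]))
print("piv",piv,"bk",bk,np.linalg.norm(bk-piv),"q",np.pi/2+.55-(np.arctan2(*d[::-1])-v[2]))
open("h.py","a").write(f"\nC=np.array([{v[0]},{v[1]}]);YAW={v[2]}\ndef pol(r,a): return C+r*np.array([np.cos(YAW+a),np.sin(YAW+a)])\n")
E
```

```text
[ 0.53752836 -0.11210512 -0.20881218  2.59703307] [ 0.9 -0.3 -0.1 -1.5  0.5  0.1  0.2 -1.1  0.5  2.3 -1.9  0.4]
piv [0.58262696 0.10077741] bk [0.55584986 0.19449437] 0.09746733271087754 q 0.0510310979035391
```

```bash
python3 - <<'E'
from h import *
r=.110
p=pol(r,3.06); bot.movep([*p,.15],D); bot.move_linear([*p,.045],speed=.12)
for a in np.linspace(3.06,.32,14)[1:]:
    bot.move_linear([*pol(r,a),.045],speed=.09)
    print(round(a,2),np.round(sensors.observe()["contact_force"],1),end=" ")
bot.dwell(.2)
s=sensors.observe();print(s["time"],s["position"],s["qpos"])
look("w2",{"red_knob":.052,"pointer_tip":.052})
cv2.imwrite("pics/t2.png",viewer.snapshot("top")); print([(q["p"],q["pixel"],atz("top",q["pixel"],.052)) for q in models.tip_of("top","red_knob")])
E
```

```text
2.85 [-0.4 -0.2 -0.4] 2.64 [-1.3 -0.   1.2] 2.43 [-0.1 -0.4 -0.3] 2.22 [ 0.1 -0.5  0.4] 2.01 [-0.8  1.1  0.1] 1.8 [ 0.   0.6 -0.5] 1.58 [ 0.5  0.5 -0.5] 1.37 [ 0.4 -0.   1. ] 1.16 [-0.9  0.2 -0.5] 0.95 [-0.3 -0.1  0.3] 0.74 [ 0.7 -0.  -0.5] 0.53 [ 0.3 -0.3  0.2] 0.32 [-0.1 -0.3 -0.1] 12.25 [ 0.64685037 -0.09929659  0.04504823] [ 0.39300692  0.71806198 -0.40678867  1.64693389  0.35354012  0.85014284
 -1.72976511]
red_knob [319. 218.] 0.87 [ 0.6694 -0.1238  0.052 ]
pointer_tip [362. 182.] 0.76 [ 0.6854 -0.1409  0.052 ]
[(0.47, [283.3, 196.6], array([ 0.52758252, -0.10068791,  0.052     ]))]
```

View pics/w2.png

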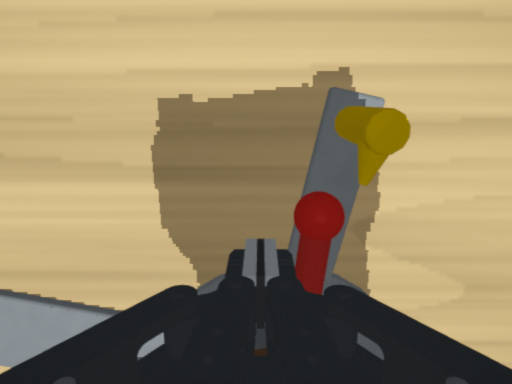

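The wrist view shows the red knob at (319,216) and the pointer tip at about (364,184). The knob has about 0.11 rad still to go, so I finish slowly.

```bash
python3 - <<'E'
from h import *
bot.move_linear([*pol(.11,.215),.045],speed=.03)
bot.dwell(.3)
o,s,im=look("w3",{"red_knob":.052,"pointer_tip":.052})
for k in o: e=o[k][:2]-C; print(k,np.linalg.norm(e),np.arctan2(e[1],e[0])-YAW)
print(s["time"])
E
```

```text
red_knob [322. 224.] 0.69 [ 0.6673 -0.1373  0.052 ]
pointer_tip [335. 186.] 0.84 [ 0.6843 -0.1418  0.052 ]
red_knob 0.13219416142643087 0.016756801311669067
pointer_tip 0.1497590127919205 0.008913485980246355
13.3333
```

View pics/w3.png

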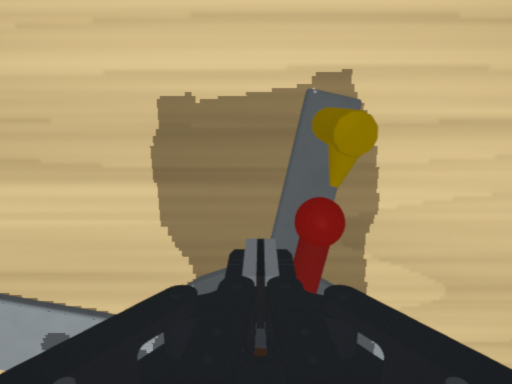

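```bash
python3 - <<'E'
from h import *
bot.move_linear([*pol(.11,.193),.045],speed=.03); bot.dwell(.5)
bot.move_linear([*pol(.115,.38),.045],speed=.08)
bot.move_linear([*pol(.115,.38),.16],speed=.15)
P=C+.22*np.array([-np.sin(YAW),np.cos(YAW)])
bp=lambda a:[*(P+.070*np.array([np.cos(YAW+a),np.sin(YAW+a)])),.045]
p=bp(2.75); bot.movep([p[0],p[1],.13],D); bot.move_linear(p,speed=.12)
for a in np.arange(2.6,1.5,-.15): bot.move_linear(bp(a),speed=.07)
while a>1.12:
    a-=.04; bot.move_linear(bp(a),speed=.04); f=np.array(sensors.observe()["contact_force"])
    print(round(a,2),np.round(f,1))
    if np.linalg.norm(f)>9: break
bot.dwell(.3)
s=sensors.observe();print(s["time"],s["contact_force"])
bot.move_linear(bp(a+.5),speed=.1); p=bp(a+.5)
bot.move_linear([p[0],p[1],.25],speed=.2); bot.movep([0.50,-0.05,0.42],D)
o,s,im=look("w4",PT)
e=o["red_knob"][:2]-C; print("red",np.arctan2(e[1],e[0])-YAW)
e=o["brake_knob"][:2]-P; print("q",np.pi/2+.55-(np.arctan2(e[1],e[0])-YAW),s["time"])
E
```

```text
1.51 [-1.4  0.  -0.1]
1.47 [-2.7 -0.2  0.8]
1.43 [-1.4  0.2 -0.2]
1.39 [-1.5  0.5  0.9]
1.35 [-1.2  0.1  1.1]
1.31 [-6.5  3.9  2.7]
1.27 [-15.    8.7   3.9]
21.9167 [-15.43518888   8.6285454    4.44463995]
pointer_tip [329.  14.] 0.89 [ 0.6849 -0.1427  0.052 ]
turntable_axis [302. 126.] 0.7 [ 0.5354 -0.1086  0.072 ]
red_knob [326.  29.] 0.71 [ 0.6668 -0.139   0.052 ]
brake_pivot [158.  93.] 0.96 [0.5806 0.1017 0.055 ]
brake_knob [104.  44.] 0.74 [0.6463 0.1712 0.055 ]
brake_knob [103. 260.] 0.52 [0.3123 0.217  0.055 ]
stand [297. 120.] 0.7 [ 0.5404 -0.109   0.    ]
red 0.0035419604136409932
q 1.0887756144449026 24.7167
```

View pics/w4.png

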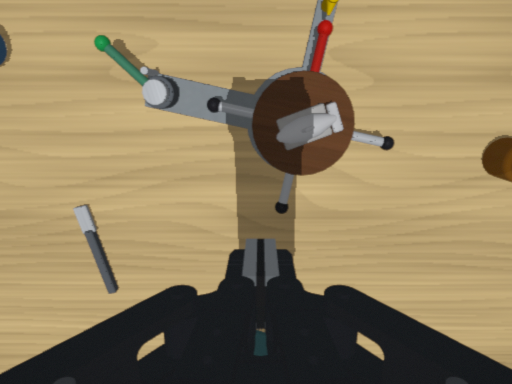

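The red knob at (326,28) is in line with the pointer at (329,10). The brake lever's knob at (102,43) is home against the pin, at q of about 1.09, and the dolphin is still centred.

```bash
python3 -c "
from plant import job
print(job.close_job())"
```

```text
the job is handed in; nothing more can be done
None
```

I handed the job in with the red arm measured within about 0.01 rad of the pointer, the brake home against its stop (about 1.09 rad), the dolphin still centred on the disc, and the robot clear, at about 25 s of the 54 s; no verdict came back.

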